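Stir the polishing beads

ROBOT

A 6-joint arm with a two-finger parallel gripper is mounted at the origin on the work surface. World frame = base frame: x ahead of the robot, y to its left, z up, the work surface at z = 0. Lengths are in m, angles in rad, forces in N, time in s.
With the tool pointing down it reaches from about 0.35 to 0.725 m from the base axis. Payload 6 kg.
Tool frame: the origin (TCP) lies midway between the tips of the shut fingers; the grasp point (between the pads) lies 19 mm behind it; z points along the fingers, y is the line along which they close (so a half turn about z gives the same grasp; the last joint's range is limited). The gripper opens to 85 mm and grips with 20 to 120 N. Pads are 22 mm wide; open, the fingers measure 114 mm over their backs; the gripper's body (76 mm by 85 mm) begins 54 mm behind the grasp point. The pads swing forward as they close: fully open they stand 13 mm farther back than shut.
Start: joints at [-0.848, 0.04, 0.085, 0, -1.615, -0.334], TCP at [0.227, -0.555, 0.231] pointing down, gripper open.
Joint ranges: [-2.56, 2.56], [-1.29, 2.01], [-1.08, 1.49], [-3.29, 1.98], [-2.81, -0.18], [-2.99, 2.99]. Speed limits (rad/s): [2.57, 2.57, 3.01, 3.14, 3.14, 3.14].

INTERFACE

Orientations are given as a unit quaternion [x, y, z, w].
In Python, from rig import manip gives the robot as it stands.
- The arm moves only by the tool apply_moves, never from a script. Its arguments are lists of equal length, an entry for each row: "claw": the closure, from -1 (fully open) to 1 (shut), so that 0 is half open; "travel": the shift along the world's x, y, z in m, a list of three; "turn": the turn, a rotation vector about the world's x, y, z in rad, a list of three. In form: {"claw": [claw, ...], "travel": [[dx, dy, dz], ...], "turn": [[rx, ry, rz], ...]}. A call has 1 to 8 rows; each row shifts and turns the commanded pose from where the row before left it; what a row does not reach is not made up. A row lasts 1/12 s, in which the tool goes at most 41.7 mm and 7.16 degrees, less where a joint would pass 70% of its speed; a pose out of reach is approached as far as the arm can. A call is refused whole if a number of a shift passes 0.0417 or a number of a turn 0.125, either way. A call with a gripper value outside its range is refused whole. The fingers move at their own pace and stop on an object; the grip force is fixed at half the most. Time passes only in rows, so rows that do not move let the fingers close. It gives the time, the measured TCP pose, the force, the opening and the grip force at its end, in the units of the state.
- manip.read_state(): the state, without advancing time (a new reading comes with each control period).
- manip.grab_frame(name): name is "scene" or "top" or "wrist"; returns a dict with "image" (384x512x3 uint8, red, green, blue), "fx", "fy", "cx", "cy" (pixels), "eye" and "rotation" of the camera in the world; the wrist camera has in their place "tool_from_camera" (4x4, takes a point from camera to tool coordinates, whose origin is the TCP and whose axes are the flange's). Camera axes: x right, y up, looking along -z (the intrinsics and any distortion apply to the point x, -y, -z); pixel columns grow to the right and rows downward; lengths in m; the calibration is good to about 2 mm. A picture is of the moment at which its call begins: read the wrist's pose just before it. There is no depth.
- manip.sign_off(): hands the job in; it is judged then, once.
The state is a dict: "time": time; "joints": joint angles; "joint_velocities": joint speeds; "tau": joint torques, N m; "position": TCP position; "orientation": TCP orientation; "ft_force": force on the tool from outside, world axes, zero at the start; "wrist_torque": the same for the moment, N m; "opening": finger opening in m; "gripper_force": force on a finger pad.
Only numpy, scipy, OpenCV 4.12 (cv2) and the standard library are available. Lean on these libraries where they do the work, as an engineer would, in place of code of your own. Each camera call takes 0.05 s, during which the arm holds its last target. There are 200 camera calls.

TASK

Take the cranked stirrer off its wooden rest and stir the beads in the steel bowl with it: lower its foot to just above the bowl's floor at the spout, go one full turn round the bowl clockwise seen from above and back to the spout, pushing most of the beads from their places. Keep every bead in the bowl and the bowl where it stands on its cork ring, then lay the stirrer back in both notches of its rest, leaving the other things on the bench alone.

Things in the scene. Friction and masses are not known exactly. Their poses are not given: they have to be found in the camera images.
- stirrer: cranked stirrer on the rest: level wooden handle 186 long, 16 x 16, brass 22 cube on its rear end; at the front a steel rod (12 thick) drops to an egg-shaped wooden foot, 26 across, 32 high. Origin: centre of the handle, x along it to the front, z up. Rod axis at x = 85, foot's underside at z = -105. About 130 g, balanced within 15 of the origin.
- stirrer_foot (a point): centre of the underside of the stirrer's foot, at (85, 0, -105) from the stirrer's origin.
- rest: fixed wooden rest: base 150 x 70 x 14, two posts (12 thick, 44 wide) at x = +50 and -50 with open-topped notches in which the handle lies along x. Origin: centre of base underside. Notch bottom 117 high, 24 wide, 32 at the mouth; ears end 143 high. Seated handle centre is 125 above the origin, foot 20 clear of the table beyond the +x end. 88 free between the posts.
- bowl: round steel bowl with one pouring spout, loose on the cork ring: 190 across at the rim, 60 high, 132 at the base, wall 4. Origin: centre of underside (25 above table); inner floor 6 above it, flat to radius 60. x to the spout (its end 123 from the axis), y 90 degrees anticlockwise of it seen from above, z up. About 0.7 kg.
- cork: fixed cork ring under the bowl, 130 across, 25 high. Origin: centre of its underside.
- bead0: barrel-shaped wooden bead, 24 across, 20 high, about 12 g; seven alike stand in one layer in the bowl at the start, no bead's centre within 30 of the point 40 from the bowl's axis towards the spout. Origin: centre of its underside.
- bead1: barrel-shaped wooden bead, 24 across, 20 high, about 12 g; seven alike stand in one layer in the bowl at the start, no bead's centre within 30 of the point 40 from the bowl's axis towards the spout. Origin: centre of its underside.
- bead2: barrel-shaped wooden bead, 24 across, 20 high, about 12 g; seven alike stand in one layer in the bowl at the start, no bead's centre within 30 of the point 40 from the bowl's axis towards the spout. Origin: centre of its underside.
- bead3: barrel-shaped wooden bead, 24 across, 20 high, about 12 g; seven alike stand in one layer in the bowl at the start, no bead's centre within 30 of the point 40 from the bowl's axis towards the spout. Origin: centre of its underside.
- bead4: barrel-shaped wooden bead, 24 across, 20 high, about 12 g; seven alike stand in one layer in the bowl at the start, no bead's centre within 30 of the point 40 from the bowl's axis towards the spout. Origin: centre of its underside.
- bead5: barrel-shaped wooden bead, 24 across, 20 high, about 12 g; seven alike stand in one layer in the bowl at the start, no bead's centre within 30 of the point 40 from the bowl's axis towards the spout. Origin: centre of its underside.
- bead6: barrel-shaped wooden bead, 24 across, 20 high, about 12 g; seven alike stand in one layer in the bowl at the start, no bead's centre within 30 of the point 40 from the bowl's axis towards the spout. Origin: centre of its underside.
- mandrel: bystander: ring mandrel: tapered steel rod with wooden handle, 200 long, 26 thick, lying. Origin: centre of its underside.
- mallet: bystander: rawhide mallet, 200 long, 45 high, lying. Origin: centre of its underside.
- bench_block: bystander: flat square steel block 80 x 80 x 25. Origin: centre of its underside.
- jar: bystander: closed glass jar, 64 across, 85 high. Origin: centre of its underside.
- spare_ring: bystander: empty spare cork ring, 100 across, 22 high. Origin: centre of its underside.
Mind the look-alikes: they are no part of the job. What is shaped like the bowl but pink or purple is not meant.

How it is judged:
On the way, in this order (a step that is already met when the one before it is completed fails the run):
1. foot under 16 mm above the bowl's floor on the spout side, over 15 mm from the axis, within 22 mm of the line to the spout (next sides likewise) (z of stirrer_foot in the frame of bowl between -0.005 and 0.022 m and x of stirrer_foot in the frame of bowl between 0.015 and 0.085 m and y of stirrer_foot in the frame of bowl between -0.022 and 0.022 m), for 0.05 s.
2. still as low, the foot has gone on to the side a quarter turn clockwise from the spout (z of stirrer_foot in the frame of bowl between -0.005 and 0.022 m and y of stirrer_foot in the frame of bowl between -0.085 and -0.015 m and x of stirrer_foot in the frame of bowl between -0.022 and 0.022 m), for 0.05 s.
3. still as low, the foot is on the side opposite the spout (z of stirrer_foot in the frame of bowl between -0.005 and 0.022 m and x of stirrer_foot in the frame of bowl between -0.085 and -0.015 m and y of stirrer_foot in the frame of bowl between -0.022 and 0.022 m), for 0.05 s.
4. still as low, the foot is three quarters of a turn clockwise from the spout (z of stirrer_foot in the frame of bowl between -0.005 and 0.022 m and y of stirrer_foot in the frame of bowl between 0.015 and 0.085 m and x of stirrer_foot in the frame of bowl between -0.022 and 0.022 m), for 0.05 s.
5. still as low, the foot is back at the spout side, and most beads are over 15 mm from where they started (any four will do) (all of step 1 and distance of any of bead3, bead4, bead5, bead6 from where it was at the start of the episode above 0.015 m and distance of any of bead1, bead2, bead5, bead6 from where it was at the start of the episode above 0.015 m and distance of any of bead1, bead2, bead3, bead4 from where it was at the start of the episode above 0.015 m and distance of any of bead0, bead2, bead4, bead6 from where it was at the start of the episode above 0.015 m and distance of any of bead0, bead2, bead3, bead5 from where it was at the start of the episode above 0.015 m and distance of any of bead0, bead1, bead4, bead5 from where it was at the start of the episode above 0.015 m and distance of any of bead0, bead1, bead3, bead6 from where it was at the start of the episode above 0.015 m), for 0.05 s.
At the end, for the whole second after the job is handed in: Stirrer at rest in both notches, foot down: handle centre within 25 mm along the rest, 10 mm sideways, 5 mm in height of seated, aligned to 0.15 rad. Bowl upright, at rest, within 30 mm of the cork ring's centre, all seven beads in it (z of stirrer in the frame of rest between 0.12 and 0.13 m and x of stirrer in the frame of rest between -0.025 and 0.025 m and y of stirrer in the frame of rest between -0.01 and 0.01 m and angle between the x axis of stirrer and the x axis of rest, either way round below 0.15 rad and angle between stirrer's own z axis and vertical below 0.3 rad and linear speed of each of stirrer, bowl below 0.02 m/s and horizontal distance between bowl and cork below 0.03 m and angle between bowl's own z axis and vertical below 0.1 rad and horizontal distance between each of bead0, bead1, bead2, bead3, bead4, bead5, bead6 and bowl below 0.09 m and z of bead0 in the frame of bowl between 0 and 0.06 m and z of bead1 in the frame of bowl between 0 and 0.06 m and z of bead2 in the frame of bowl between 0 and 0.06 m and z of bead3 in the frame of bowl between 0 and 0.06 m and z of bead4 in the frame of bowl between 0 and 0.06 m and z of bead5 in the frame of bowl between 0 and 0.06 m and z of bead6 in the frame of bowl between 0 and 0.06 m); the robot touches nothing.
It fails at once if the bowl is shoved more than 25 mm or tipped more than 0.2 rad (distance of bowl from where it was at the start of the episode above 0.025 m or angle between bowl's own z axis and vertical above 0.2 rad).
It fails at once if a bead leaves the bowl (horizontal distance between any of bead0, bead1, bead2, bead3, bead4, bead5, bead6 and bowl above 0.12 m).
It fails at once if a bystander is moved more than 25 mm (distance of any of mandrel, mallet, bench_block, jar, spare_ring from where it was at the start of the episode above 0.025 m).
It also fails if it takes over 66 s, if anything falls off the work surface, if the arm or the gripper's body presses on something with over 40 N, if the wrist force passes 120 N, or if a joint passes its speed limit or range.

## Working session

There is one attempt and no reset: what is moved stays moved. The work goes in short steps, Python scripts to look and compute and a tool call to move; the robot and the scene stay as the last step left them, time stands still between calls to the robot, and variables do not carry over. Pictures are saved under pics/ and viewed, at most 10 in all, crops included, and the job is handed in when it is done.

Besides the shell and the picture viewer there is one more tool, called after "Call:" as a command line: name --argument value ..., lists and objects as JSON in quotes. apply_moves: Moves the arm, as the interface text tells. Its arguments: {"type":"object","properties":{"claw":{"type":"array","items":{"type":"number"}},"travel":{"type":"array","items":{"type":"array","items":{"type":"number"}}},"turn":{"type":"array","items":{"type":"array","items":{"type":"number"}}}},"required":["claw","travel","turn"]}

```bash
ls; mkdir -p pics
cat > h.py <<'E'
import numpy as np, cv2, pickle
from rig import manip
from scipy.spatial.transform import Rotation as R
def grab(n):
    s=manip.read_state(); f=manip.grab_frame(n)
    if n=='wrist':
        T=np.eye(4); T[:3,:3]=R.from_quat(s['orientation']).as_matrix(); T[:3,3]=s['position']
        C=T@np.array(f['tool_from_camera']); f['eye']=C[:3,3]; f['rotation']=C[:3,:3]
    return f
def save(n,name):
    f=grab(n); cv2.imwrite(f'pics/{name}.png',f['image'][:,:,::-1]); pickle.dump(f,open(f'{name}.pkl','wb')); return f
def load(name): return pickle.load(open(f'{name}.pkl','rb'))
def pt(f,u,v,z):
    d=np.array([(u-f['cx'])/f['fx'],-(v-f['cy'])/f['fy'],-1.]); d=np.array(f['rotation'])@d; e=np.array(f['eye'])
    return e+d*(z-e[2])/d[2]
def px(f,P):
    c=np.array(f['rotation']).T@(np.array(P)-np.array(f['eye'])); return f['cx']-f['fx']*c[0]/c[2], f['cy']+f['fy']*c[1]/c[2]
E
python3 - <<'E'
from h import *
a=save('top','top0'); b=save('scene','scene0')
print({k:v for k,v in a.items() if k!='image'}); print({k:v for k,v in b.items() if k!='image'})
print(manip.read_state())
E
```

```text
pics
{'fx': 376.03012359213864, 'fy': 376.03012359213864, 'cx': 260.0443418697338, 'cy': 195.2817975122532, 'eye': array([0.45167675, 0.10961644, 1.12103831]), 'rotation': array([ 0.01882701, -0.02417218, -0.70348728,  0.71004711])}
{'fx': 389.90378551043756, 'fy': 389.90378551043756, 'cx': 264.4489580653147, 'cy': 192.35014984537023, 'eye': array([ 1.5555964 , -0.08430053,  0.78241722]), 'rotation': array([0.36168663, 0.30389196, 0.57179665, 0.67073173])}
{'time': 0.1, 'joints': array([-8.48292345e-01,  4.07761339e-02,  8.39490340e-02, -3.86476080e-04,
       -1.61551014e+00, -3.33701888e-01]), 'joint_velocities': array([ 2.04144115e-04,  4.56112769e-05,  1.90549508e-03,  1.74672400e-03,
        2.77930075e-04, -1.34656233e-03]), 'tau': array([-5.09373844e-03, -3.69341540e+01,  3.48281229e+01,  6.95176899e+00,
       -4.56914131e-03,  8.77248311e-06]), 'position': array([ 0.227406  , -0.55492905,  0.2303903 ]), 'orientation': array([-1.93187167e-01,  9.81161601e-01,  7.62771789e-04, -2.21479195e-04]), 'ft_force': array([ 0.55153071,  0.40904546, -0.8164124 ]), 'wrist_torque': array([0.03203262, 0.03461931, 0.04478679]), 'gripper_force': 0.0, 'opening': 0.08545585316897468}
```

View pics/top0.png

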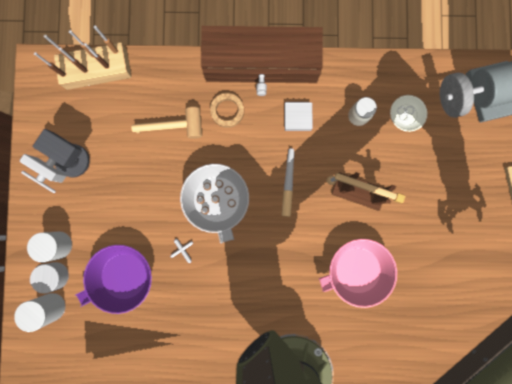

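View pics/scene0.png

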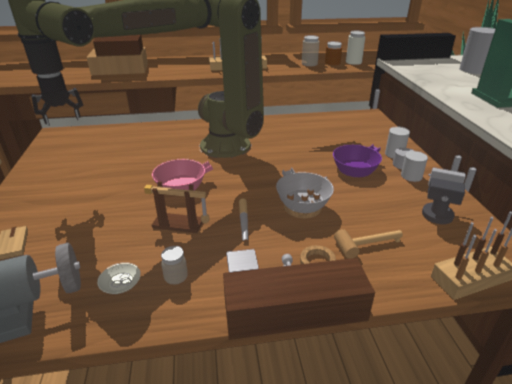

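The top view shows the bowl at about (215,198) with its spout at (226,237). The stirrer handle runs from the rod at about (333,180) to the brass cube at about (403,199). The rotation comes as a quaternion, so I'll fix the helper and enlarge the crops.

```bash
sed -i "s/^def save/def _r(f):\n    r=np.array(f['rotation']); f['rotation']=R.from_quat(r).as_matrix() if r.shape==(4,) else r; return f\ndef save/; s/    f=grab(n); cv2/    f=_r(grab(n)); cv2/" h.py
python3 - <<'E'
from h import *
for n in('top0','scene0'):
    f=_r(load(n)); pickle.dump(f,open(n+'.pkl','wb'))
im=cv2.imread('pics/top0.png'); s=cv2.imread('pics/scene0.png')
a=cv2.resize(im[150:250,170:265],(380,400),interpolation=cv2.INTER_CUBIC)
b=cv2.resize(im[160:220,315:415],(400,240),interpolation=cv2.INTER_CUBIC)
c=cv2.resize(s[170:240,140:240],(400,280),interpolation=cv2.INTER_CUBIC)
o=np.zeros((540,790,3),np.uint8); o[:400,:380]=a; o[:240,390:]=b; o[250:530,390:]=c
cv2.imwrite('pics/crop0.png',o)
f=load('top0')
for n,u,v,z in(('bowl',215,198,.085),('spout',226,237,.08),('rod end',333,180,.133),('brass',403,199,.133),('jar',409,113,.085),('pinkbowl',362,272,.08),('mandrel',288,180,.02)): print(n,pt(f,u,v,z).round(3))
E
```

```text
Traceback (most recent call last):
NameError: name '_r' is not defined
```

```bash
sed -i "s/^from h/&/; s/^def _r/def fixr/; s/=_r(/=fixr(/" h.py
python3 - <<'E'
from h import *
for n in('top0','scene0'):
    f=fixr(load(n)); pickle.dump(f,open(n+'.pkl','wb'))
im=cv2.imread('pics/top0.png'); s=cv2.imread('pics/scene0.png')
a=cv2.resize(im[150:250,170:265],(380,400),interpolation=cv2.INTER_CUBIC)
b=cv2.resize(im[160:220,315:415],(400,240),interpolation=cv2.INTER_CUBIC)
c=cv2.resize(s[170:240,140:240],(400,280),interpolation=cv2.INTER_CUBIC)
o=np.zeros((540,790,3),np.uint8); o[:400,:380]=a; o[:240,390:]=b; o[250:530,390:]=c
cv2.imwrite('pics/crop0.png',o)
f=load('top0')
for n,u,v,z in(('bowl',215,198,.085),('spout',226,237,.08),('rod end',333,180,.133),('brass',403,199,.133),('jar',409,113,.085),('pinkbowl',362,272,.08),('mandrel',288,180,.02)): print(n,pt(f,u,v,z).round(3))
E
```

```text
bowl [0.506 0.226 0.085]
spout [0.399 0.195 0.08 ]
rod end [ 0.554 -0.09   0.133]
brass [ 0.506 -0.275  0.133]
jar [ 0.75  -0.314  0.085]
pinkbowl [ 0.307 -0.18   0.08 ]
mandrel [0.565 0.02  0.02 ]
```

View pics/crop0.png

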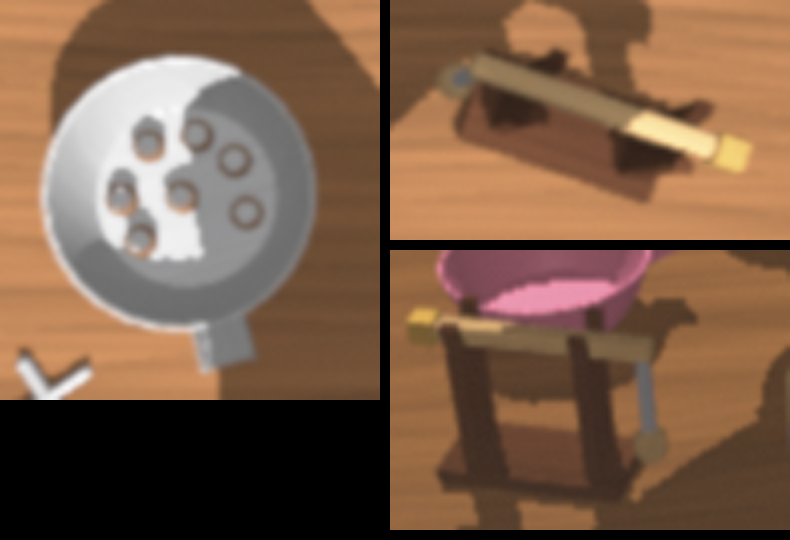

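Run:
```python
from h import *
f=load('top0'); g=load('scene0')
A=pt(f,336.75,176,.133);B=pt(f,397,197,.133);C=pt(f,405,199,.136)
print(A,B,C,np.linalg.norm(A-B),(A+B)/2, np.degrees(np.arctan2(*(A-C)[:2])))
c=pt(f,214.9,197.9,.085);s=pt(f,226.75,241.8,.083);print(c,s,np.linalg.norm((s-c)[:2]),np.degrees(np.arctan2((s-c)[1],(s-c)[0])))
print(pt(f,249,198,.085),pt(f,180.75,198,.085))
for x,y in((148,140),(198,133),(235,160),(246,212),(182,193),(122,193),(141,238)):
    b=pt(f,170+x/4,150+y/4,.05);print(((b-c)[:2]*1000).round())
# consistency in scene cam
for P in (A,B,c):print(px(g,P))
```

```text
[ 0.56490206 -0.10000387  0.133     ] [ 0.51077641 -0.25908757  0.133     ] [ 0.50552623 -0.27900588  0.136     ] 0.1680393043744483 [ 0.53783924 -0.17954572  0.133     ] 18.350931677897073
[0.50638767 0.22644506 0.085     ] [0.38621787 0.19222608 0.083     ] 0.12494686706102692 -164.10541832636758
[0.507001   0.13246444 0.085     ] [0.50522227 0.32042061 0.085     ]
[39. 27.]
[44. -8.]
[ 25. -35.]
[-12. -44.]
[1. 2.]
[ 0. 45.]
[-31.  31.]
(np.float64(204.76198534922696), np.float64(192.3445300059588))
(np.float64(151.7513556133711), np.float64(187.05860495245716))
(np.float64(304.68042218859847), np.float64(186.41697199243217))
```

Call:
apply_moves --claw '[-1,-1,-1,-1,-1,-1,-1,-1]' --travel '[[0.02,0.03,0.01],[0.02,0.03,0.01],[0.025,0.03,0],[0.025,0.03,0],[0.025,0.03,0],[0.025,0.03,0],[0.025,0.03,0],[0.025,0.03,0]]' --turn '[[0,0,0.1],[0,0,0.115],[0,0,0.115],[0,0,0.115],[0,0,0.115],[0,0,0.115],[0,0,0.115],[0,0,0.115]]'

```text
time: 0.77
position: [0.4182, -0.3134, 0.2511]
orientation: [-0.605, 0.796, 0.0, 0.0]
ft_force: [1.1, -1.3, -0.1]
opening: 0.0853
gripper_force: 0.0
```

Call:
apply_moves --claw '[-1,-1,-1,-1,-1]' --travel '[[0.027,0.03,0.0],[0.03,0.03,0.0],[0.03,0.035,0.01],[0.03,0.032,0.01],[0,0,0]]' --turn '[[0,0,-0.05],[0,0,0],[0,0,0],[0,0,0],[0,0,0]]'

```text
time: 1.18
position: [0.5316, -0.1907, 0.2691]
orientation: [-0.585, 0.811, 0.0, 0.0]
ft_force: [-0.1, -0.8, 0.1]
opening: 0.0855
gripper_force: 0.0
```

Run:
```python
from h import *
f=save('wrist','w1'); s=manip.read_state(); print(s['position'],s['orientation'],f['eye'],f['fx'])
for P in ([.565,-.1,.133],[.506,-.279,.133]): print(px(f,P))
```

```text
[ 0.53002269 -0.19247391  0.2687683 ] [-5.84327733e-01  8.11517583e-01  4.78351728e-04 -2.89362962e-04] [ 0.51154505 -0.25250263  0.41137792] 315.738341776198
(np.float64(252.85759541590912), np.float64(271.21048506029774))
(np.float64(251.4046222993951), np.float64(67.65164944770443))
```

View pics/w1.png

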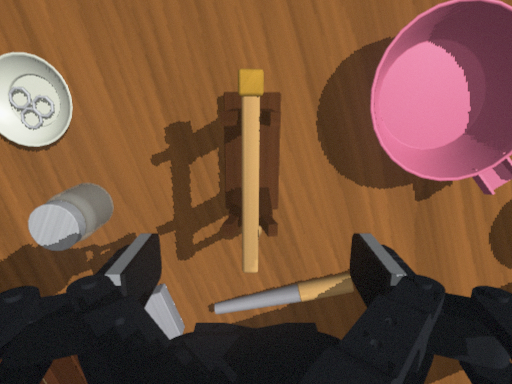

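The wrist view shows the handle vertical at u≈251, with the brass cube from v=69 to 95 and the front end at v=271. The posts sit at about v=102 and 222.

Run:
```python
from h import *
f=load('w1')
a=pt(f,251,271,.133);b=pt(f,252,95,.133);c=pt(f,251.5,69,.136);d=pt(f,252,95,.136)
print(a,b,c,np.linalg.norm(a-b),np.linalg.norm(c-d), np.linalg.norm(a-c))
dr=(a-c)[:2]/np.linalg.norm((a-c)[:2]); print('dir',dr,np.degrees(np.arctan2(dr[0],dr[1])),'origin',a[:2]-.093*dr,b[:2]+.093*dr)
p=pt(f,251.5,102,.143);q=pt(f,251,222,.143); print('posts',p,q,(p+q)/2,np.linalg.norm(p-q))
s=manip.read_state(); print(s['position'])
```

```text
[ 0.5666598  -0.10079916  0.133     ] [ 0.5125018  -0.25819112  0.133     ] [ 0.50631906 -0.27770279  0.136     ] 0.16644914681683062 0.020523155198442528 0.18693554313837055
dir [0.32283063 0.94645675] 18.834195849463097 origin [ 0.53663655 -0.18881964] [ 0.54252505 -0.17017065]
posts [ 0.51462378 -0.25288185  0.143     ] [ 0.54876225 -0.15328498  0.143     ] [ 0.53169301 -0.20308342  0.143     ] 0.10528518965800077
[ 0.53002269 -0.19247391  0.2687683 ]
```

Call:
apply_moves --claw '[-1,-1,-1,-1,-1,-1]' --travel '[[0.003,0.001,-0.03],[0.003,0.001,-0.035],[0,0,-0.035],[0,0,-0.035],[0,0,-0.028],[0,0,0]]' --turn '[[0,0,-0.004],[0,0,0],[0,0,0],[0,0,0],[0,0,0],[0,0,0]]'

```text
time: 1.73
position: [0.5299, -0.1928, 0.0987]
orientation: [-0.58, 0.814, 0.005, -0.004]
ft_force: [-0.9, 0.6, -1.1]
opening: 0.0852
gripper_force: 0.0
```

Run:
```python
from h import *
f=save('wrist','w2'); s=manip.read_state(); print(s['position'],s['orientation'],s['ft_force'])
print(px(f,[.5366,-.1888,.133]))
```

```text
[ 0.53165091 -0.19353903  0.10302811] [-0.58055504  0.81421341  0.00231375 -0.00265   ] [-0.23382651 -1.20230023  0.35286254]
(np.float64(244.93795115263273), np.float64(290.30130566404273))
```

View pics/w2.png

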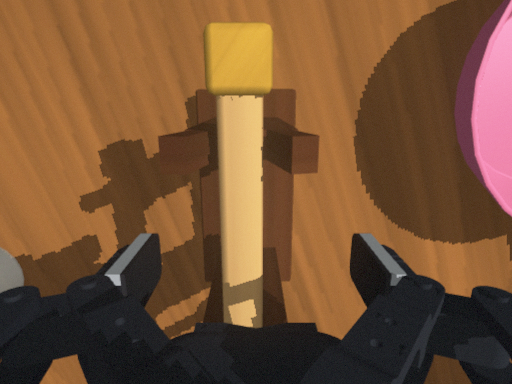

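Call:
apply_moves --claw '[-1,-1,-1]' --travel '[[0.005,-0.001,0.002],[0,0,0],[0,0,0]]' --turn '[[0,0,0],[0,0,0],[0,0,0]]'

```text
time: 2.03
position: [0.5407, -0.1946, 0.1113]
orientation: [-0.581, 0.814, -0.001, 0.001]
ft_force: [-0.3, 0.2, 0.3]
opening: 0.0854
gripper_force: 0.0
```

Run:
```python
from h import *
f=load('w2')
# rear post ears: rear/front edges at ear top z=.143
for u,v,z in((240,95,.133),(242,320,.133),(178,137,.143),(305,137,.143)): print(pt(f,u,v,z).round(4))
f=grab('wrist'); s=manip.read_state(); print(s['position'],s['orientation'])
hs=cv2.cvtColor(f['image'],cv2.COLOR_RGB2HSV)
for v in(110,200,240):
    r=f['image'][v,180:320].astype(int); m=np.where(r.sum(1)>330)[0]+180; print(v,m.min(),m.max(),np.median(m))
```

```text
[ 0.5137 -0.258   0.133 ]
[ 0.5422 -0.1765  0.133 ]
[ 0.5357 -0.2522  0.143 ]
[ 0.4987 -0.2394  0.143 ]
[ 0.54035681 -0.19447077  0.11071676] [-0.58089064  0.81397981 -0.00114248  0.00127766]
110 188 319 270.0
200 180 319 270.5
240 251 318 275.0
```

Call:
apply_moves --claw '[-1,-1,-1,-1]' --travel '[[-0.005,0.002,-0.004],[0,0,0],[0,0,0],[0,0,0]]' --turn '[[0,0,0],[0,0,0],[0,0,0],[0,0,0]]'

```text
time: 2.42
position: [0.5341, -0.1921, 0.1046]
orientation: [-0.581, 0.814, -0.0, 0.0]
ft_force: [-0.0, -1.0, 0.2]
opening: 0.0853
gripper_force: 0.0
```

Run:
```python
from h import *
s=manip.read_state(); f=save('wrist','w3'); print(s['position'],s['orientation'])
for v in(110,200,240):
    r=f['image'][v,180:330].astype(int); m=np.where((r[:,1]>110)&(r[:,0]-r[:,2]>60))[0]+180; print(v,m.min(),m.max(),np.median(m))
```

```text
[ 0.53414144 -0.19212419  0.10455881] [-5.81018560e-01  8.13890302e-01 -8.11867481e-05  4.85620896e-05]
110 188 329 254.0
200 194 329 261.5
240 233 329 262.5
```

View pics/w3.png

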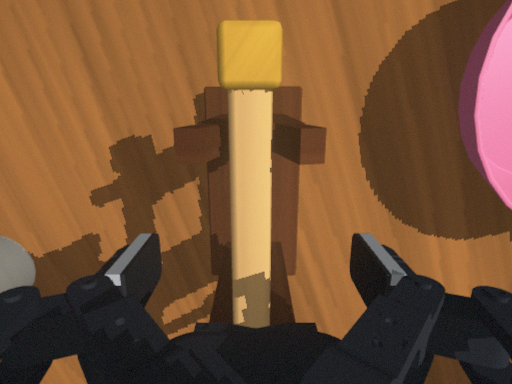

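The handle is at u≈251 and the finger midpoint at ≈256, so it is within 2 mm and I can close. The rear post's top spans v≈126–160.

Call:
apply_moves --claw '[0.3,1,1,1,1,1,1,1]' --travel '[[0.001,0,0.001],[0,0,0],[0,0,0],[0,0,0],[0,0,0],[0,0,0],[0,0,0],[0,0,0]]' --turn '[[0,0,0],[0,0,0],[0,0,0],[0,0,0],[0,0,0],[0,0,0],[0,0,0],[0,0,0]]'

```text
time: 3.13
position: [0.5353, -0.1922, 0.1055]
orientation: [-0.581, 0.814, -0.0, 0.0]
ft_force: [0.6, 1.0, 0.5]
opening: 0.0149
gripper_force: 58.8
```

Run:
```python
from h import *
f=load('w3'); d=np.array([.323,.946])
p=pt(f,250,143,.143); print('rear post',p,'rest centre',p[:2]+.05*d)
b=pt(f,250.5,90,.133); print('brass front',b,'stirrer origin',b[:2]+.071*d)
s=manip.read_state(); print(s['position'],s['orientation'],s['ft_force'],s['wrist_torque'],s['opening'],s['gripper_force'])
```

```text
rear post [ 0.51949473 -0.24174244  0.143     ] rest centre [ 0.53564473 -0.19444244]
brass front [ 0.51388075 -0.2577912   0.133     ] stirrer origin [ 0.53681375 -0.1906252 ]
[ 0.53526963 -0.19220603  0.1055043 ] [-5.80951104e-01  8.13938455e-01 -7.53067403e-05  2.25645936e-05] [0.63207908 1.01961781 0.48699768] [ 0.04246077  0.04587696 -0.02157971] 0.014872636082615773 58.82355988025665
```

Call:
apply_moves --claw '[1,1,1,1,1,1,1,1]' --travel '[[0,0,0.01],[0,0,0.02],[0,0,0.025],[0,0,0.025],[0,0,0.02],[-0.005,0.015,0.005],[-0.008,0.025,0],[-0.01,0.03,0]]' --turn '[[0,0,0],[0,0,0],[0,0,0],[0,0,0],[0,0,0],[0,0,0],[0,0,0],[0,0,0]]'

```text
time: 3.8
position: [0.512, -0.1222, 0.211]
orientation: [-0.58, 0.815, -0.0, 0.0]
ft_force: [1.1, 1.3, -1.8]
opening: 0.0151
gripper_force: 58.7
```

Call:
apply_moves --claw '[1,1,1,1,1,1,1,1]' --travel '[[-0.01,0.03,0],[-0.01,0.035,0],[-0.01,0.035,0],[-0.01,0.035,0],[-0.01,0.035,0],[-0.01,0.035,0],[-0.008,0.03,0],[-0.005,0.02,0]]' --turn '[[0,0,0],[0,0,0],[0,0,0],[0,0,0],[0,0,0],[0,0,0],[0,0,0],[0,0,0]]'

```text
time: 4.47
position: [0.4381, 0.1351, 0.211]
orientation: [-0.582, 0.813, 0.0, 0.0]
ft_force: [-0.1, 0.0, -1.6]
opening: 0.0148
gripper_force: 58.7
```

Call:
apply_moves --claw '[1,1,1]' --travel '[[0,0,0],[0,0,0],[0,0,0]]' --turn '[[0,0,0],[0,0,0],[0,0,0]]'

```text
time: 4.72
position: [0.4392, 0.1326, 0.2107]
orientation: [-0.581, 0.814, -0.0, 0.0]
ft_force: [-0.2, -0.1, -2.1]
opening: 0.0147
gripper_force: 58.7
```

Run:
```python
from h import *
s=manip.read_state(); a=save('top','top1'); b=save('scene','scene1')
p=s['position']; print(p,s['orientation'],s['opening'],s['ft_force'])
F=p+[.0285,.0824,-.0855]; print('foot',F,px(a,F),px(b,F),'bowl',px(b,[.5064,.2264,.085]), px(b,F+[0,0,.105]))
c=cv2.resize(b['image'][110:230,235:365],(780,720),interpolation=cv2.INTER_CUBIC)[:590]
cv2.imwrite('pics/crop1.png',c[:,:,::-1])
```

```text
[0.43918832 0.13263027 0.21072077] [-5.81070499e-01  8.13853225e-01 -5.22888977e-05  6.13713763e-06] 0.014705767637225711 [-0.2362274  -0.1488073  -2.08071219]
foot [0.46768832 0.21503027 0.12522077] (np.float64(217.27801405759402), np.float64(211.73858480628206)) (np.float64(299.24852212874356), np.float64(170.32766641783724)) bowl (np.float64(304.66809718652513), np.float64(186.42008463356208)) (np.float64(301.0762683140513), np.float64(141.81172815398122))
```

View pics/crop1.png

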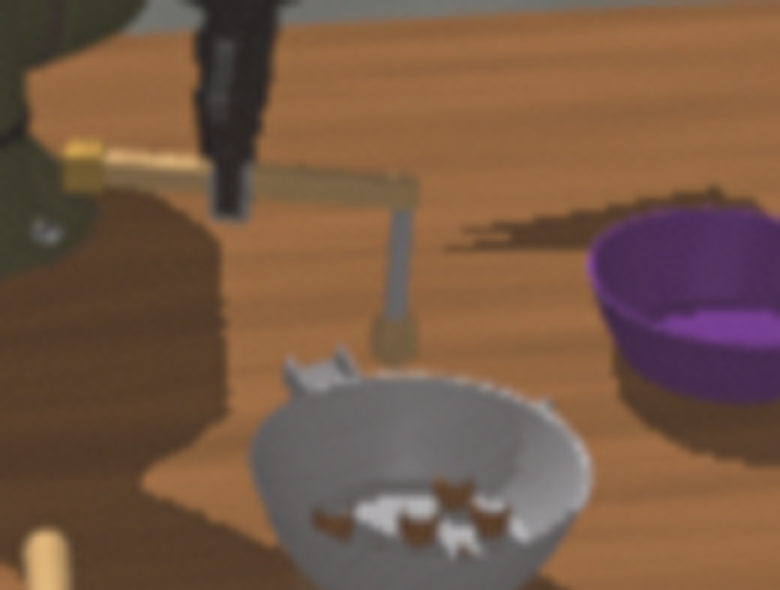

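The foot's underside is at scene pixel (300.7,170.3), against (299.2,170.3) predicted, and it hangs clear on the spout side. I'll lower it.

Call:
apply_moves --claw '[1,1,1,1,1,1,1,1]' --travel '[[0,-0.001,-0.015],[0,0,-0.02],[0,0,-0.02],[0,0,-0.015],[0,0,-0.01],[0,0,-0.007],[0,0,0],[0,0,0]]' --turn '[[0,0,0],[0,0,0],[0,0,0],[0,0,0],[0,0,0],[0,0,0],[0,0,0],[0,0,0]]'

```text
time: 5.48
position: [0.4396, 0.1315, 0.124]
orientation: [-0.581, 0.814, -0.0, 0.0]
ft_force: [-0.2, -0.5, -1.2]
opening: 0.0152
gripper_force: 58.7
```

Run:
```python
from h import *
s=manip.read_state(); p=s['position']; print(p,s['ft_force'],s['opening'],p+[.0285,.0824,-.0855])
b=save('scene','scene2'); a=save('top','top2')
o=np.zeros((590,790,3),np.uint8)
o[:480,:390]=cv2.resize(b['image'][130:226,258:336],(390,480),interpolation=cv2.INTER_CUBIC)
o[:500,395:785]=cv2.resize(a['image'][150:250,176:254],(390,500),interpolation=cv2.INTER_CUBIC)
cv2.imwrite('pics/crop2.png',o[:,:,::-1])
# waypoints
c=np.array([.5064,.2264]); th=np.radians(-164.1)
w=[c+.04*np.array([np.cos(t),np.sin(t)])for t in th-np.linspace(0,2*np.pi,49)]
print((np.diff(w,axis=0)*1000).round(1).tolist())
```

```text
[0.43956473 0.13153459 0.12397046] [-0.15749504 -0.50956224 -1.21544181] 0.01524143501460552 [0.46806473 0.21393459 0.03847046]
[[-1.1, 5.1], [-0.4, 5.2], [0.3, 5.2], [0.9, 5.1], [1.6, 5.0], [2.2, 4.7], [2.8, 4.4], [3.4, 4.0], [3.9, 3.5], [4.3, 3.0], [4.7, 2.4], [4.9, 1.8], [5.1, 1.1], [5.2, 0.4], [5.2, -0.3], [5.1, -0.9], [5.0, -1.6], [4.7, -2.2], [4.4, -2.8], [4.0, -3.4], [3.5, -3.9], [3.0, -4.3], [2.4, -4.7], [1.8, -4.9], [1.1, -5.1], [0.4, -5.2], [-0.3, -5.2], [-0.9, -5.1], [-1.6, -5.0], [-2.2, -4.7], [-2.8, -4.4], [-3.4, -4.0], [-3.9, -3.5], [-4.3, -3.0], [-4.7, -2.4], [-4.9, -1.8], [-5.1, -1.1], [-5.2, -0.4], [-5.2, 0.3], [-5.1, 0.9], [-5.0, 1.6], [-4.7, 2.2], [-4.4, 2.8], [-4.0, 3.4], [-3.5, 3.9], [-3.0, 4.3], [-2.4, 4.7], [-1.8, 4.9]]
```

View pics/crop2.png

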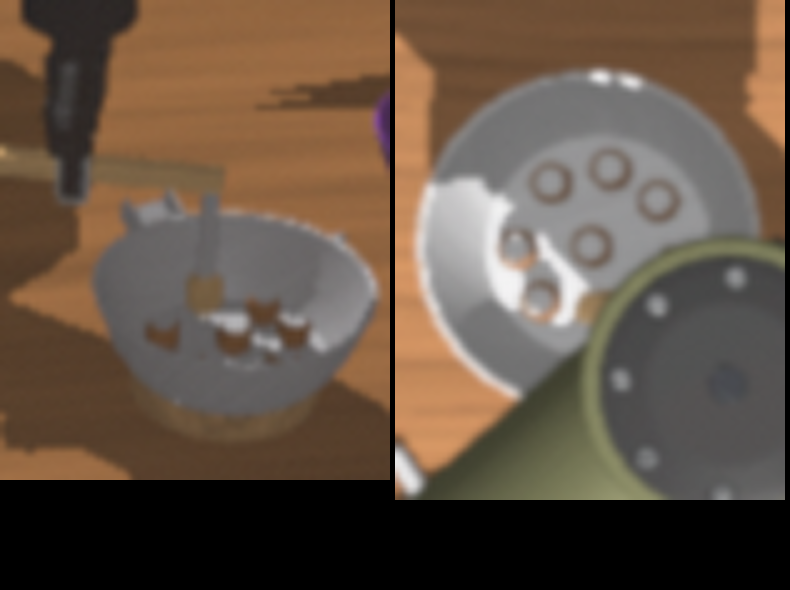

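Call:
apply_moves --claw '[1,1,1,1,1,1,1,1]' --travel '[[-0.0011,0.0051,-0.001],[-0.0004,0.0052,0],[0.0003,0.0052,0],[0.0009,0.0051,0],[0.0016,0.005,0],[0.0022,0.0047,0],[0.0028,0.0044,0],[0.0034,0.004,0]]' --turn '[[0,0,0],[0,0,0],[0,0,0],[0,0,0],[0,0,0],[0,0,0],[0,0,0],[0,0,0]]'

```text
time: 6.25
position: [0.4492, 0.1696, 0.123]
orientation: [-0.581, 0.814, -0.001, -0.001]
ft_force: [-1.1, -10.3, 4.1]
opening: 0.0152
gripper_force: 59.5
```

Call:
apply_moves --claw '[1,1,1,1,1,1,1,1]' --travel '[[0.0039,0.0035,0],[0.0043,0.003,0],[0.0047,0.0024,0],[0.0049,0.0018,0],[0.0051,0.0011,0],[0.0052,0.0004,0],[0.0052,-0.0003,0],[0.0051,-0.0009,0]]' --turn '[[0,0,0],[0,0,0],[0,0,0],[0,0,0],[0,0,0],[0,0,0],[0,0,0],[0,0,0]]'

```text
time: 6.92
position: [0.4871, 0.1794, 0.1226]
orientation: [-0.581, 0.814, -0.001, -0.002]
ft_force: [-5.3, -8.5, 5.0]
opening: 0.0149
gripper_force: 59.5
```

Run:
```python
from h import *
s=manip.read_state(); p=s['position']; F=p+[.0285,.0824,-.0855]; d=F[:2]-[.5064,.2264]
print(F,np.hypot(*d),np.degrees(np.arctan2(d[1],d[0])),s['ft_force'],s['wrist_torque'],s['opening'])
a=save('top','top3'); g=cv2.cvtColor(a['image'],cv2.COLOR_RGB2GRAY)
o=np.concatenate([cv2.resize(a['image'][150:250,176:254],(390,500),interpolation=cv2.INTER_CUBIC),cv2.resize(save('scene','scene3')['image'][130:226,258:336],(390,500),interpolation=cv2.INTER_CUBIC)],1)
cv2.imwrite('pics/crop3.png',o[:,:,::-1])
```

```text
[0.51562201 0.26182565 0.03710605] 0.03660631238094013 75.40860188205733 [-5.2514897  -8.50915908  4.99710817] [-3.11849883  1.99751259  0.18045228] 0.01491789811609972
```

View pics/crop3.png

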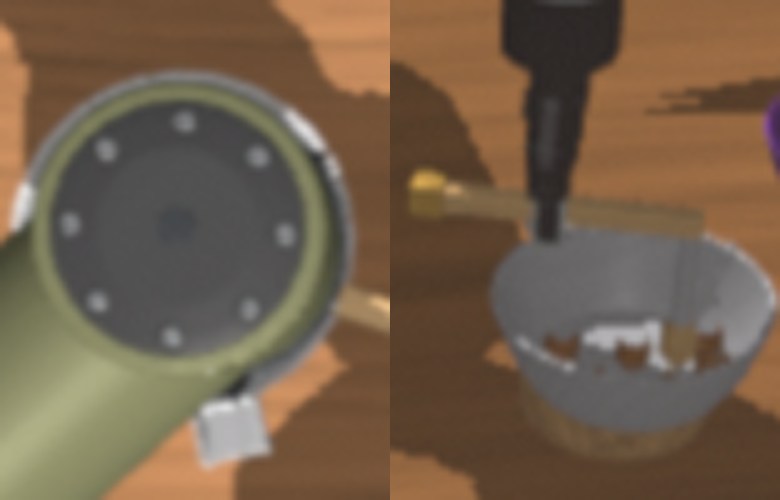

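Force has risen to about 10 N outward because a bead is wedged against the wall. The rim shifted about 1–2 px in both views, so the bowl has slid roughly 5 mm toward +y. I'll continue on a smaller radius about the shifted centre.

```bash
cat > way.py <<'E'
from h import *
import sys
def go(c,r,n,step=9):
    p=manip.read_state()['position']; F=(p+[.0285,.0824,-.0855])[:2]; d=F-c; t=np.arctan2(d[1],d[0]); r0=np.hypot(*d)
    k=np.arange(1,n+1); tt=t-np.radians(step)*k; rr=r0+(r-r0)*np.minimum(1,k/3)
    w=np.vstack([F,c+np.c_[rr*np.cos(tt),rr*np.sin(tt)]])
    print(np.degrees(t),r0,np.degrees(tt[-1])); print((np.diff(w,axis=0)).round(4).tolist())
E
python3 -c "
from way import *
go(np.array([.506,.231]),.027,16)"
```

```text
72.22520798847324 0.03222482074290369 -71.77479201152676
[[0.0039, -0.0035], [0.0031, -0.0039], [0.0022, -0.0042], [0.0028, -0.0032], [0.0022, -0.0036], [0.0016, -0.0039], [0.001, -0.0041], [0.0003, -0.0042], [-0.0003, -0.0042], [-0.001, -0.0041], [-0.0016, -0.0039], [-0.0022, -0.0036], [-0.0027, -0.0032], [-0.0032, -0.0028], [-0.0036, -0.0022], [-0.0039, -0.0016]]
```

Call:
apply_moves --claw '[1,1,1,1,1,1,1,1]' --travel '[[0.0035,-0.0045,0],[0.003,-0.0042,0],[0.0022,-0.0042,0],[0.0028,-0.0032,0],[0.0022,-0.0036,0],[0.0016,-0.0039,0],[0.001,-0.0041,0],[0.0003,-0.0042,0]]' --turn '[[0,0,0],[0,0,0],[0,0,0],[0,0,0],[0,0,0],[0,0,0],[0,0,0],[0,0,0]]'

```text
time: 7.68
position: [0.504, 0.1493, 0.1223]
orientation: [-0.581, 0.814, 0.0, -0.0]
ft_force: [-0.6, -0.0, -1.8]
opening: 0.0152
gripper_force: 58.7
```

```bash
cat >> way.py <<'E'
def rim(name):
    # rim extents in scene image, along the row of rim's widest part, by difference printing
    b=save('scene',name)['image']; g=cv2.cvtColor(b,cv2.COLOR_RGB2HSV); m=((g[:,:,1]<60)&(g[:,:,2]>60)).astype(np.uint8)
    m[:, :262]=0; m[:,350:]=0; m[:165]=0; m[230:]=0
    n,l,st,_=cv2.connectedComponentsWithStats(m); i=1+np.argmax(st[1:,4]); print('rim box',st[i])
E
python3 -c "
from way import *
s=manip.read_state();print(s['ft_force'],s['position']+[.0285,.0824,-.0855])
rim('scene4')
for n in ('scene1','scene2','scene3','scene4'):
    b=load(n)['image'];g=cv2.cvtColor(b,cv2.COLOR_RGB2HSV);r=g[180:196,255:350]
    for v in (184,188): m=np.where((g[v,262:350,1]<70))[0]+262; print(n,v,m.min(),m.max())
b=load('scene4')['image'][130:226,258:336]; cv2.imwrite('pics/crop4.png',cv2.resize(b,(468,576),interpolation=cv2.INTER_CUBIC)[:,:,::-1])
go(np.array([.506,.231]),.027,8)"
```

```text
[-0.5548967  -0.01954932 -1.75375024] [0.53253318 0.23169771 0.03681068]
rim box [ 278  170   58   43 1573]
scene1 184 277 331
scene1 188 277 333
scene2 184 277 331
scene2 188 277 333
scene3 184 278 333
scene3 188 278 335
scene4 184 278 333
scene4 188 278 335
0.31375401445678625 0.026463708410128232 -71.68624598554322
[[-0.0001, -0.0042], [-0.0008, -0.0041], [-0.0014, -0.004], [-0.0022, -0.0036], [-0.0027, -0.0032], [-0.0032, -0.0028], [-0.0036, -0.0022], [-0.0039, -0.0016]]
```

View pics/crop4.png

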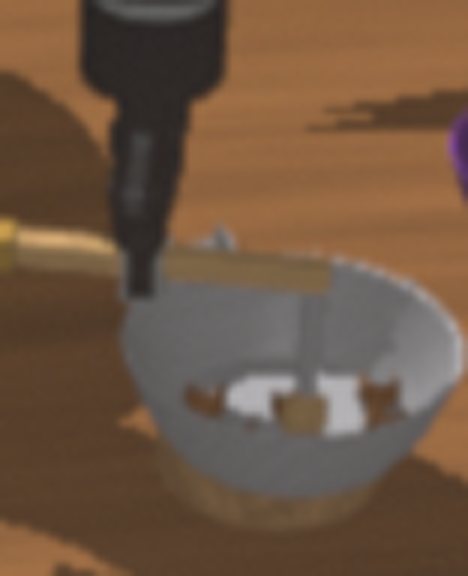

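Call:
apply_moves --claw '[1,1,1,1,1,1,1,1]' --travel '[[0.0002,-0.0045,0],[-0.0005,-0.0044,0],[-0.0012,-0.0043,0],[-0.0022,-0.004,0],[-0.0027,-0.0035,0],[-0.0035,-0.003,0],[-0.004,-0.0024,0],[-0.0043,-0.0017,0]]' --turn '[[0,0,0],[0,0,0],[0,0,0],[0,0,0],[0,0,0],[0,0,0],[0,0,0],[0,0,0]]'

```text
time: 8.4
position: [0.4852, 0.1215, 0.1224]
orientation: [-0.581, 0.814, 0.0, -0.0]
ft_force: [-0.4, 0.9, -0.8]
opening: 0.0151
gripper_force: 58.7
```

```bash
python3 -c "
from way import *
s=manip.read_state();print(s['ft_force'],s['position']+[.0285,.0824,-.0855])
rim('scene5')
go(np.array([.506,.231]),.03,16)"
```

```text
[-0.40316828  0.86583262 -0.76747699] [0.51374449 0.20393921 0.03688998]
rim box [ 278  172   58   41 1594]
-74.98179296932615 0.028130981980190702 -218.98179296932616
[[-0.0043, -0.0014], [-0.0045, -0.0007], [-0.0047, -0.0], [-0.0045, 0.0013], [-0.0042, 0.002], [-0.0039, 0.0027], [-0.0034, 0.0032], [-0.0029, 0.0037], [-0.0022, 0.0041], [-0.0016, 0.0044], [-0.0009, 0.0046], [-0.0001, 0.0047], [0.0006, 0.0047], [0.0013, 0.0045], [0.002, 0.0042], [0.0027, 0.0039]]
```

Call:
apply_moves --claw '[1,1,1,1,1,1,1,1]' --travel '[[-0.0043,-0.0014,0],[-0.0045,-0.0007,0],[-0.0047,0,0],[-0.0045,0.0013,0],[-0.0042,0.002,0],[-0.0039,0.0027,0],[-0.0034,0.0032,0],[-0.0029,0.0037,0]]' --turn '[[0,0,0],[0,0,0],[0,0,0],[0,0,0],[0,0,0],[0,0,0],[0,0,0],[0,0,0]]'

```text
time: 9.12
position: [0.4529, 0.133, 0.1224]
orientation: [-0.581, 0.814, 0.0, 0.0]
ft_force: [0.7, 0.3, -0.3]
opening: 0.0152
gripper_force: 58.7
```

Call:
apply_moves --claw '[1,1,1,1,1,1,1,1]' --travel '[[-0.0022,0.0041,0],[-0.0016,0.0044,0],[-0.0009,0.0046,0],[-0.0001,0.0047,0],[0.0006,0.0047,0],[0.0013,0.0045,0],[0.002,0.0042,0],[0.0027,0.0039,0]]' --turn '[[0,0,0],[0,0,0],[0,0,0],[0,0,0],[0,0,0],[0,0,0],[0,0,0],[0,0,0]]'

```text
time: 9.78
position: [0.4553, 0.1682, 0.1223]
orientation: [-0.581, 0.814, 0.0, -0.0]
ft_force: [-0.0, -0.4, -1.7]
opening: 0.015
gripper_force: 58.7
```

```bash
python3 -c "
from way import *
s=manip.read_state();print(s['ft_force'],s['position']+[.0285,.0824,-.0855])
rim('scene6')
go(np.array([.506,.231]),.033,16)"
```

```text
[-0.02016049 -0.35763678 -1.65332795] [0.48383491 0.25060809 0.03681554]
rim box [ 279  165   56   48 1708]
137.5135712293407 0.02959648594569916 -6.486428770659291
[[0.0027, 0.0041], [0.0034, 0.0037], [0.0041, 0.0032], [0.005, 0.0014], [0.0051, 0.0006], [0.0052, -0.0002], [0.0051, -0.001], [0.0049, -0.0018], [0.0045, -0.0025], [0.0041, -0.0032], [0.0035, -0.0038], [0.0029, -0.0043], [0.0022, -0.0047], [0.0014, -0.005], [0.0006, -0.0051], [-0.0002, -0.0052]]
```

Call:
apply_moves --claw '[1,1,1,1,1,1,1,1]' --travel '[[0.0027,0.0041,0],[0.0034,0.0035,0],[0.0041,0.0028,0],[0.005,0.0014,0],[0.0051,0.0006,0],[0.0052,-0.0002,0],[0.0051,-0.001,0],[0.0049,-0.0018,0]]' --turn '[[0,0,0],[0,0,0],[0,0,0],[0,0,0],[0,0,0],[0,0,0],[0,0,0],[0,0,0]]'

```text
time: 10.5
position: [0.491, 0.177, 0.1221]
orientation: [-0.581, 0.814, 0.0, -0.0]
ft_force: [-0.7, -1.5, -0.7]
opening: 0.0148
gripper_force: 58.8
```

Call:
apply_moves --claw '[1,1,1,1,1,1,1,1]' --travel '[[0.0045,-0.0025,0],[0.0041,-0.0032,0],[0.0035,-0.0038,0],[0.0029,-0.0043,0],[0.0022,-0.0047,0],[0.0014,-0.005,0],[0.0006,-0.0051,0],[-0.0002,-0.0052,0]]' --turn '[[0,0,0],[0,0,0],[0,0,0],[0,0,0],[0,0,0],[0,0,0],[0,0,0],[0,0,0]]'

```text
time: 11.17
position: [0.5097, 0.1428, 0.1224]
orientation: [-0.581, 0.814, 0.0, 0.0]
ft_force: [-0.3, 0.6, -1.7]
opening: 0.015
gripper_force: 58.7
```

```bash
python3 -c "
from way import *
s=manip.read_state();print(s['ft_force'],s['position']+[.0285,.0824,-.0855])
rim('scene7')
go(np.array([.506,.231]),.033,18)"
```

```text
[-0.32442562  0.63867227 -1.70333997] [0.53823884 0.22522305 0.03690371]
rim box [ 277  172   59   41 1570]
-11.372273310472556 0.032820818591486195 -173.37227331047256
[[-0.0014, -0.005], [-0.0021, -0.0047], [-0.0028, -0.0043], [-0.0035, -0.0038], [-0.0041, -0.0032], [-0.0045, -0.0025], [-0.0049, -0.0018], [-0.0051, -0.001], [-0.0052, -0.0002], [-0.0051, 0.0006], [-0.005, 0.0014], [-0.0047, 0.0022], [-0.0043, 0.0029], [-0.0038, 0.0035], [-0.0032, 0.0041], [-0.0025, 0.0045], [-0.0018, 0.0049], [-0.001, 0.0051]]
```

Call:
apply_moves --claw '[1,1,1,1,1,1,1,1]' --travel '[[-0.0014,-0.005,0],[-0.0021,-0.0047,0],[-0.0028,-0.0043,0],[-0.0035,-0.0038,0],[-0.0041,-0.0032,0],[-0.0045,-0.0025,0],[-0.0049,-0.0018,0],[-0.0051,-0.001,0]]' --turn '[[0,0,0],[0,0,0],[0,0,0],[0,0,0],[0,0,0],[0,0,0],[0,0,0],[0,0,0]]'

```text
time: 11.88
position: [0.4807, 0.1168, 0.1224]
orientation: [-0.581, 0.814, 0.0, 0.0]
ft_force: [0.7, 0.3, -0.9]
opening: 0.0147
gripper_force: 58.7
```

Call:
apply_moves --claw '[1,1,1,1,1,1,1,1]' --travel '[[-0.0052,-0.0002,0],[-0.0051,0.0006,0],[-0.005,0.0014,0],[-0.0047,0.0022,0],[-0.0043,0.0029,0],[-0.0038,0.0035,0],[-0.0032,0.0041,0],[0,0,0]]' --turn '[[0,0,0],[0,0,0],[0,0,0],[0,0,0],[0,0,0],[0,0,0],[0,0,0],[0,0,0]]'

```text
time: 12.55
position: [0.4495, 0.1323, 0.1224]
orientation: [-0.581, 0.814, 0.0, 0.0]
ft_force: [0.4, -0.1, -0.3]
opening: 0.0149
gripper_force: 58.7
```

Run:
```python
from way import *
s=manip.read_state();print(s['ft_force'],s['position']+[.0285,.0824,-.0855],s['time'])
rim('scene8'); a=save('top','top8')
# bead blobs at start vs now: warm dark pixels inside the bowl in scene & bead tops in top
for n in('top0','top2','top8'):
    im=load(n)['image']; h=cv2.cvtColor(im,cv2.COLOR_RGB2HSV)
    m=np.zeros(im.shape[:2],np.uint8); cv2.circle(m,(214,197),25,1,-1)
    b=((h[:,:,1]>55)&(m>0)).astype(np.uint8); k,l,st,c=cv2.connectedComponentsWithStats(b)
    f=load(n); print(n,[((pt(f,c[i][0],c[i][1],.05)[:2]-[.506,.2265])*1000).round().tolist()+[int(st[i,4])] for i in range(1,k) if st[i,4]>4])
```

```text
[ 0.44443689 -0.14352324 -0.30014195] [0.47799003 0.21473092 0.03692814] 12.55
rim box [ 279  170   57   43 1689]
top0 [[30.0, 23.0, 11], [-9.0, 41.0, 11], [-7.0, -1.0, 10], [-38.0, 27.0, 8]]
top2 [[-30.0, -16.0, 130], [-10.0, 41.0, 10], [-38.0, 27.0, 8]]
top8 [[-25.0, -9.0, 176], [-3.0, 59.0, 9]]
```

Call:
apply_moves --claw '[1,1,1,1,1,1,1,1]' --travel '[[0,0,0.01],[0,0,0.02],[0,0,0.025],[0,0,0.025],[0,0,0.015],[0.005,-0.015,0],[0.01,-0.025,0],[0.01,-0.035,0]]' --turn '[[0,0,0],[0,0,0],[0,0,0],[0,0,0],[0,0,0],[0,0,0],[0,0,0],[0,0,0]]'

```text
time: 13.32
position: [0.4754, 0.0568, 0.2184]
orientation: [-0.582, 0.813, 0.0, 0.001]
ft_force: [0.9, -0.2, -1.7]
opening: 0.0151
gripper_force: 58.7
```

Call:
apply_moves --claw '[1,1,1,1,1,1,1,1]' --travel '[[0.01,-0.035,0],[0.01,-0.035,0],[0.01,-0.035,0],[0.01,-0.035,0],[0.01,-0.035,0],[0.005,-0.03,0],[0.005,-0.025,0],[0,-0.015,0]]' --turn '[[0,0,0],[0,0,0],[0,0,0],[0,0,0],[0,0,0],[0,0,0],[0,0,0],[0,0,0]]'

```text
time: 13.98
position: [0.5351, -0.1915, 0.2174]
orientation: [-0.58, 0.815, 0.0, -0.001]
ft_force: [-1.2, -0.2, -1.0]
opening: 0.0155
gripper_force: 58.7
```

Run:
```python
from h import *
s=manip.read_state(); print(s['position'],s['orientation'])
a=save('top','top9')
C={}
for n in('top0','top9'):
    f=load(n); g=cv2.cvtColor(f['image'],cv2.COLOR_RGB2GRAY)[150:250,170:265]; g=cv2.resize(g,None,fx=6,fy=6,interpolation=cv2.INTER_CUBIC)
    o=cv2.HoughCircles(g,cv2.HOUGH_GRADIENT,1,400,param1=80,param2=30,minRadius=190,maxRadius=215); print(n,'bowl',o[0]if o is not None else 0)
    b=cv2.HoughCircles(g,cv2.HOUGH_GRADIENT,1.5,35,param1=60,param2=14,minRadius=16,maxRadius=30)[0]
    for x,y,r in b:
        P=(pt(f,170+x/6,150+y/6,.05)[:2]-[.506,.2265])*1000
        if np.hypot(*P)<70: print(P.round(),r,end=' ')
    print()
```

```text
[ 0.53509521 -0.19148314  0.21740282] [-5.79900498e-01  8.14687077e-01  1.71727422e-05 -6.15330114e-04]
top0 bowl [[274.5 291.5 211.1]]
[35. 26.] 24.1 [0. 0.] 29.05 [ 5. 47.] 27.4 [-31.  32.] 27.4 [-22.  52.] 22.45 [29.  8.] 19.15 [-33.   4.] 29.05 [ 2. 27.] 27.4 [ 42. -10.] 29.05 [-17. -18.] 23.95 
top9 bowl [[255.5 288.5 205.3]]
[ 49. -21.] 25.75 [56. 12.] 23.35 [32. 53.] 27.4 [ 2. 62.] 23.95 [ 24. -46.] 24.1 [-20.  54.] 29.05 [ 15. -10.] 29.05 [11.  9.] 20.65 [-12.  22.] 29.05 [ -9. -33.] 21.85 [48. 36.] 29.05
```

Run:
```python
from h import *
for n,cx in(('top0',216),('top9',213)):
    g=cv2.cvtColor(load(n)['image'],cv2.COLOR_RGB2HSV); im=load(n)['image'].astype(int)
    w=(im[:,:,0]-im[:,:,2])[170:224,cx-26:cx+27]   # warmth
    print(n,'rows170 cols',cx-26)
    for r in w: print(''.join(' .:-=+*#%@'[int(np.clip(x/6,0,9))] for x in r))
```

```text
top0 rows170 cols 190
@@%+-:                                     .-*%@@@@@@
@%+:.                                       .-+%@@@@@
#=:.                                         .:+#@@@@
=:                                             :=#@@@
:                                               :=#@@
.                                                :=#@
                                                  :=%
                                                   -*
                                                   .=
                            ...                     :
                          .::::.                     
                          :. .::.                    
               ....      ::    ::.                   
              .:::::.    -:    .-.                   
             .:.  .--.  .--    :-.                   
             ::    -=.   --.  .--.    .              
             -:    =+:   .::::-=:   .:::..           
             --.  :*#:    .::--:.  .:..:::.          
             :++==*@#:      ..    .:.   .::          
             .=#%@@%=             ..     ::.        
[... 4075 characters left out ...]
                                      .:-..:--:     
                                        .::---:      
                                          ..:.       
                                                     
                                                     
                                                     
                                                    .
                                                   .:
                                                   :+
:.                                                .=#
*:                                                :*@
@+:                                              :+%@
@@+:                                           .:+#%@
```

Beads are clear in the top image and all seven are in the bowl. Three have clearly moved (26–46 mm), three are marginal (16–17 mm), and the centre one has moved only about 8 mm. To be certain of four, I'll dip in again at the spout, push the centre bead and come back to the spout.

Call:
apply_moves --claw '[1,1,1,1,1,1,1,1]' --travel '[[-0.004,0.02,0],[-0.009,0.035,0],[-0.01,0.039,0],[-0.01,0.039,0],[-0.01,0.039,0],[-0.01,0.039,0],[-0.01,0.039,0],[-0.01,0.034,0]]' --turn '[[0,0,0],[0,0,0],[0,0,0],[0,0,0],[0,0,0],[0,0,0],[0,0,0],[0,0,0]]'

```text
time: 14.7
position: [0.4612, 0.0975, 0.2183]
orientation: [-0.581, 0.814, -0.0, 0.001]
ft_force: [0.9, -0.1, -1.2]
opening: 0.0148
gripper_force: 58.8
```

Call:
apply_moves --claw '[1,1,1,1,1]' --travel '[[-0.008,0.025,0],[-0.004,0.015,0],[0,0,0],[0,0,0],[0,0,0]]' --turn '[[0,0,0],[0,0,0],[0,0,0],[0,0,0],[0,0,0]]'

```text
time: 15.12
position: [0.4501, 0.1351, 0.2178]
orientation: [-0.581, 0.814, -0.0, 0.0]
ft_force: [0.9, -0.0, -0.9]
opening: 0.0148
gripper_force: 58.8
```

Call:
apply_moves --claw '[1,1,1,1,1,1,1,1]' --travel '[[-0.002,-0.003,-0.015],[0,0,-0.02],[0,0,-0.02],[0,0,-0.015],[0,0,-0.012],[0,0,-0.008],[0,0,-0.005],[0,0,0]]' --turn '[[0,0,0],[0,0,0],[0,0,0],[0,0,0],[0,0,0],[0,0,0],[0,0,0],[0,0,0]]'

```text
time: 15.78
position: [0.4478, 0.1321, 0.1217]
orientation: [-0.581, 0.814, 0.0, -0.001]
ft_force: [-0.8, 0.8, -0.9]
opening: 0.0148
gripper_force: 58.8
```

Call:
apply_moves --claw '[1,1,1,1,1,1,1,1]' --travel '[[0.0035,0.003,0],[0.0039,0.0031,0],[0.0039,0.0031,0],[0.0039,0.0031,0],[0.0039,0.0031,0],[0.0039,0.0031,0],[0.0035,0.0025,0],[0,0,0]]' --turn '[[0,0,0],[0,0,0],[0,0,0],[0,0,0],[0,0,0],[0,0,0],[0,0,0],[0,0,0]]'

```text
time: 16.45
position: [0.4749, 0.154, 0.1221]
orientation: [-0.581, 0.814, -0.0, -0.0]
ft_force: [-0.5, -0.6, -2.1]
opening: 0.0151
gripper_force: 58.8
```

Call:
apply_moves --claw '[1,1,1,1,1,1,1,1]' --travel '[[-0.0035,-0.003,0],[-0.0045,-0.0035,0],[-0.0045,-0.0035,0],[-0.0045,-0.0035,0],[-0.0045,-0.0035,0],[-0.004,-0.003,0],[0,0,0],[0,0,0]]' --turn '[[0,0,0],[0,0,0],[0,0,0],[0,0,0],[0,0,0],[0,0,0],[0,0,0],[0,0,0]]'

```text
time: 17.12
position: [0.4488, 0.1334, 0.1226]
orientation: [-0.581, 0.814, 0.0, 0.0]
ft_force: [-0.7, -0.6, -1.6]
opening: 0.0152
gripper_force: 58.8
```

Call:
apply_moves --claw '[1,1,1,1,1,1,1,1]' --travel '[[0,0,0.01],[0,0,0.02],[0,0,0.025],[0,0,0.025],[0,0,0.015],[0.005,-0.015,0],[0.01,-0.025,0],[0.01,-0.035,0]]' --turn '[[0,0,0],[0,0,0],[0,0,0],[0,0,0],[0,0,0],[0,0,0],[0,0,0],[0,0,0]]'

```text
time: 17.78
position: [0.4744, 0.0592, 0.2184]
orientation: [-0.582, 0.813, 0.0, 0.001]
ft_force: [1.0, 0.1, -2.0]
opening: 0.0147
gripper_force: 58.8
```

Call:
apply_moves --claw '[1,1,1,1,1,1,1,1]' --travel '[[0.01,-0.035,0],[0.01,-0.035,0],[0.01,-0.035,0],[0.01,-0.035,0],[0.01,-0.035,0],[0.01,-0.03,0],[0.005,-0.025,0],[0.003,-0.018,0]]' --turn '[[0,0,0],[0,0,0],[0,0,0],[0,0,0],[0,0,0],[0,0,0],[0,0,0],[0,0,0]]'

```text
time: 18.45
position: [0.5423, -0.192, 0.2174]
orientation: [-0.58, 0.814, 0.0, -0.001]
ft_force: [0.3, 0.3, -1.6]
opening: 0.0147
gripper_force: 58.8
```

Call:
apply_moves --claw '[1,1,1,1]' --travel '[[0,0,-0.01],[0,0,-0.01],[0,0,0],[0,0,0]]' --turn '[[0,0,0],[0,0,0],[0,0,0],[0,0,0]]'

```text
time: 18.78
position: [0.5415, -0.1886, 0.1965]
orientation: [-0.581, 0.814, 0.001, -0.001]
ft_force: [0.5, 0.1, -0.6]
opening: 0.0149
gripper_force: 58.8
```

Run:
```python
from h import *
s=manip.read_state(); print(s['position'],s['orientation'])
im=save('top','top10')['image'].astype(int)
w=(im[:,:,0]-im[:,:,2])[172:218:1,187:240]
for r in w: print(''.join(' .:-=+*#%@'[int(np.clip(x/6,0,9))] for x in r))
f=save('wrist','w10'); i=f['image']; h=cv2.cvtColor(i,cv2.COLOR_RGB2HSV)
o=load('w3')['image']; ho=cv2.cvtColor(o,cv2.COLOR_RGB2HSV)
for n,hh in(('w3',ho),('w10',h)):
    m=(hh[:,:,0]>19)&(hh[:,:,0]<28)&(hh[:,:,1]>190)&(hh[:,:,2]>120); m=m.astype(np.uint8); m[200:]=0
    k,l,st,c=cv2.connectedComponentsWithStats(m); j=1+np.argmax(st[1:,4]); print(n,st[j],c[j])
    for v in (110,150,190,230):
        q=np.where((hh[v,215:290,2]>150)&(hh[v,215:290,0]>14))[0]+215; print(v,q.min() if len(q) else None,q.max() if len(q) else None)
```

```text
[ 0.54153197 -0.18862824  0.19646927] [-5.81379481e-01  8.13631908e-01  6.53552110e-04 -7.68785238e-04]
@#=:                                           :=#@@@
#=:                                             :=#@@
=:                                              .:=*@
:                      ...                        .-#
                      .:::::.                      :+
                     .:.  .-:       ..             .-
                     .:    -=.    .::::.            .
                     ::    =*-   .::::--.            
                     :-.  :*#-   ::   :-:            
                     .++=-+@%:  .:.   .==.           
                     .=%@%@@+.  .-:   :+*:           
          ..          :+%%#=.    -=:.:+%*.           
        .::-:.         .::.      :**+#@@=            
       .::.:--.                   -#@@#=.            
      .:.   :=-.                   :--.              
      .:.   :++.     ...                             
      .-:   -#*.   .:::-:                            
      :==:.:*@*.  .:. .-=:                    .      
      .+*++#@@=  .:.   :
[... 1009 characters left out ...]
                                .:.    :-.    
                                       .-:   .--.    
                                       .::..:--:     
                                        .:----:      
                                          ..:.       
                                                     
                                                     
                                                     
                                                    .Traceback (most recent call last):
  File "<stdin>", line 10, in <module>
    return _wrapfunc(a, 'argmax', axis=axis, out=out, **kwds)
    return bound(*args, **kwds)
ValueError: attempt to get argmax of an empty sequence
```

Run:
```python
from h import *
a=load('w3')['image']; b=load('w10')['image']
for y0,y1,x0,x1 in((25,85,222,278),(70,110,212,288)):
    r=cv2.matchTemplate(b,a[y0:y1,x0:x1],cv2.TM_CCOEFF_NORMED); _,m,_,p=cv2.minMaxLoc(r); print(m,p,(x0,y0))
```

```text
0.9644479155540466 (228, 25) (222, 25)
0.9738807678222656 (218, 69) (212, 70)
```

Call:
apply_moves --claw '[1,1,1,1,1,1]' --travel '[[-0.003,-0.002,-0.01],[-0.003,-0.0015,-0.01],[0,0,-0.01],[0,0,0],[0,0,0],[0,0,0]]' --turn '[[0,0,0],[0,0,0],[0,0,0],[0,0,0],[0,0,0],[0,0,0]]'

```text
time: 19.38
position: [0.536, -0.1931, 0.1675]
orientation: [-0.581, 0.814, -0.0, -0.0]
ft_force: [1.0, -0.7, -1.5]
opening: 0.0152
gripper_force: 58.8
```

Call:
apply_moves --claw '[1,1,1,1,1,1,1,1]' --travel '[[-0.0008,0.0008,-0.012],[0,0,-0.012],[0,0,-0.01],[0,0,-0.01],[0,0,-0.008],[0,0,-0.006],[0,0,-0.003],[0,0,0]]' --turn '[[0,0,0],[0,0,0],[0,0,0],[0,0,0],[0,0,0],[0,0,0],[0,0,0],[0,0,0]]'

```text
time: 20.05
position: [0.535, -0.1922, 0.1062]
orientation: [-0.581, 0.814, 0.0, -0.0]
ft_force: [0.3, 0.6, -0.9]
opening: 0.0152
gripper_force: 58.9
```

Call:
apply_moves --claw '[1,1]' --travel '[[0,0,0],[0,0,0]]' --turn '[[0,0,0],[0,0,0]]'

```text
time: 20.22
position: [0.5354, -0.1922, 0.1067]
orientation: [-0.581, 0.814, -0.0, 0.0]
ft_force: [0.1, 1.3, -0.0]
opening: 0.015
gripper_force: 58.9
```

Seated height is reached with no contact force beyond noise. I'll release and rise.

Call:
apply_moves --claw '[0.5,0.2,-0.2,-0.6,-1,-1,-1,-1]' --travel '[[0,0,-0.001],[0,0,0],[0,0,0],[0,0,0],[0,0,0],[0,0,0],[0,0,0],[0,0,0]]' --turn '[[0,0,0],[0,0,0],[0,0,0],[0,0,0],[0,0,0],[0,0,0],[0,0,0],[0,0,0]]'

```text
time: 20.88
position: [0.5351, -0.1922, 0.1054]
orientation: [-0.581, 0.814, 0.0, -0.0]
ft_force: [-0.0, -0.2, -0.3]
opening: 0.0855
gripper_force: 0.0
```

Call:
apply_moves --claw '[-1,-1,-1,-1,-1,-1,-1,-1]' --travel '[[0,0,0.01],[0,0,0.02],[0,0,0.035],[0,0,0.035],[0,0,0.035],[0,0,0.028],[0,0,0],[0,0,0]]' --turn '[[0,0,0],[0,0,0],[0,0,0],[0,0,0],[0,0,0],[0,0,0],[0,0,0],[0,0,0]]'

```text
time: 21.55
position: [0.5358, -0.1924, 0.2714]
orientation: [-0.581, 0.814, -0.002, 0.002]
ft_force: [0.2, -0.4, -0.5]
opening: 0.0849
gripper_force: 0.0
```

Run:
```python
from h import *
s=manip.read_state(); f=save('wrist','w11'); print(s['position'],s['orientation'],s['opening'])
a=load('w1'); b=f
# world position of brass cube and front tip by template from w1
for n,(x0,x1,y0,y1),z in(('brass',(230,275,60,110),.135),('front',(230,275,245,285),.133)):
    r=cv2.matchTemplate(b['image'],a['image'][y0:y1,x0:x1],cv2.TM_CCOEFF_NORMED); _,m,_,p=cv2.minMaxLoc(r)
    P=pt(a,(x0+x1)/2,(y0+y1)/2,z); Q=pt(b,p[0]+(x1-x0)/2,p[1]+(y1-y0)/2,z); print(n,m,p,((Q-P)*1000).round(1))
for n in('top0',):
    t=load('top0')['image']; u=save('top','top11')['image']; sc=save('scene','scene11')['image']; s0=load('scene0')['image']
    r=cv2.matchTemplate(sc,s0[180:226,143:214],cv2.TM_CCOEFF_NORMED);print(cv2.minMaxLoc(r)[1::2],'expect (143,180)')
    r=cv2.matchTemplate(u,t[170:210,325:410],cv2.TM_CCOEFF_NORMED);print(cv2.minMaxLoc(r)[1::2],'expect (325,170)')
```

```text
[ 0.53575069 -0.1923505   0.27141773] [-0.5809045   0.81396828 -0.00154193  0.00179528] 0.084854585034599
brass 0.9905021786689758 (236, 60) [-0.7 -0.1  0. ]
front 0.9728405475616455 (237, 244) [-0.9  0.3  0. ]
(0.946169912815094, (143, 180)) expect (143,180)
(0.6340451240539551, (298, 58)) expect (325,170)
```

The stirrer is back within 1 mm of where it started, and the gripper is clear of it. I'm handing in.

```bash
python3 -c "
from rig import manip
print(manip.sign_off())"
```

```text
the job is handed in; nothing more can be done
None
```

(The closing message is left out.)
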